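# Wind a tin's lid home in the screw press

### The arm

A 7-joint arm with a two-finger parallel gripper is mounted at the origin on a cart in front of the work surface, level with it; the furniture and walls round the work are solid. World frame = base frame: x ahead of the robot, y to its left, z up, the work surface at z = 0. Lengths are in m, angles in degrees, forces in N, time in s.
With the tool pointing down it reaches from about 0.425 to 0.875 m from the base axis. Payload 4.7 kg.
Tool frame: the origin (TCP) lies between the finger pads; the fingertips stand 8 mm ahead of it and the grasp point (between the pads) lies 11 mm behind it (env.tip_extent is the distance from the TCP to the fingertips, in m); z points along the fingers, y is the line along which they close (so a half turn about z gives the same grasp; the last joint's range is limited). The gripper opens to 87 mm and grips with 3 to 60 N. Pads are 19 mm wide; open, the fingers measure 117 mm over their backs; the gripper's body (75 mm by 190 mm) begins 51 mm behind the grasp point.
Start: joints at [64.693, 18.392, -4.016, 83.108, 1.295, 78.541, -3.26], TCP at [0.286, -0.584, 0.231] pointing down, gripper open.
Joint ranges: [-163.93, 163.93], [-17.29, 119.83], [-79.2, 71.16], [3.27, 140.29], [-89.18, 269.18], [5.43, 117.66], [-154.24, 154.24]. Speed limits (degrees/s): [147.25, 147.25, 180, 180, 180, 180, 180].

### API

Orientations are given as [roll, pitch, yaw] about the fixed x, y, z axes, in that order (R = Rz(yaw) Ry(pitch) Rx(roll)).
In Python, from cell import sensors, vision, workorder, env gives the robot as it stands.
- The arm moves only by the tool drive_tool, never from a script. Its argument "moves" is a list of rows, each an object of numbers: "x", "y", "z": the shift along the tool's x, y, z in mm; "rx", "ry", "rz": the turn, a rotation vector about the tool's x, y, z in rad; "fingers": the closure, from -1 (fully open) to 1 (shut). In form: [{"x": .., "y": .., "z": .., "rx": .., "ry": .., "rz": .., "fingers": ..}, ...]. A call has 1 to 20 rows; each row is the pose to reach, as a shift and turn from the pose commanded when the call began, along the tool's axes at that moment; what a row does not reach only later rows make up. A row lasts 1/8 s, in which the tool goes at most 62.5 mm and 10.7 degrees, less where a joint would pass 70% of its speed; a pose out of reach is approached as far as the arm can. A call with a gripper value outside its range is refused whole. The fingers move at their own pace and stop on an object; "force" is the grip in N (left out, the last holds). Time passes only in rows, so rows that repeat a pose let the fingers close. It gives the time, the measured TCP pose, the force, the opening and the grip force at its end, in the units of the state.
- sensors.get_obs(): the state, without advancing time (a new reading comes with each control period).
- vision.read_camera(name): name is "scene" or "top"; returns a dict with "image" (420x560x3 uint8, red, green, blue), "fx", "fy", "cx", "cy" (pixels), "R" (3x3) and "t" (3): a world point X has camera coordinates R X + t. Camera axes: x right, y down, z forward; pixel columns grow to the right and rows downward; lengths in m; the calibration is good to about 2 mm. A picture is of the moment at which its call begins. There is no depth.
- workorder.sign_off(): hands the job in; it is judged then, once.
The state is a dict: "time_s": time; "qpos": joint angles; "joint_velocities": joint speeds; "effort": joint torques, N m; "tool_pos": TCP position; "tool_rot": TCP orientation; "force": force on the tool from outside, world axes, zero at the start; "wrist_torque": the same for the moment, N m; "grip_width": finger opening in m; "grasp_force": force on a finger pad.
Only numpy, scipy, OpenCV 4.12 (cv2) and the standard library are available. Lean on these libraries where they do the work, as an engineer would, in place of code of your own. Each camera call takes 0.05 s, during which the arm holds its last target. There are 200 camera calls.

### The job

A filled tin stands in the lidding press with its lid only started in the mouth. Fit the loose crank right down over the square end of the press screw and wind it clockwise by its turning grip, full circles, until the screw comes up against its stop and the lid is pressed fully home; then wind back one full turn so that the pressing plate stands clear of the lid and the tin can be taken out. Leave the crank sitting on the screw and the tin in the press, and do not disturb the other things on the counter.

Things in the scene. Friction and masses are not known exactly. Their poses are not given: they have to be found in the camera images.
- press: Bench press for closing tins, fixed: grey base plate 150 (x) x 186 (y) x 18 mm, two steel columns (16 mm) at y = +-68 mm, grey crosshead 46 (x) x 172 (y) mm, its top 135 mm above the worktop (column nuts 147 mm, brass bush in the middle 140 mm). Origin: centre of the underside, on the worktop and the screw's axis; z up.
- screw_seat (a point): On the upright screw's axis, top face of its round stop collar (36 mm across, 8 mm thick). Above it stands the screw's bare square end: 20 mm across flats, 24 mm high, top 3 mm chamfered to 15 mm. z up; x and y square to the flats, turning and sinking with the screw: 158.5 to 161 mm above the worktop at the start, 148.5 mm at the stop. Stays where it is left.
- stop_face (a point): Top of the brass bush in the crosshead, on the screw's axis, 140 mm above the worktop. The screw runs in it: clockwise from above moves screw and plate down 5 mm a turn, against a steady 0.18 N m (2.4 N at the crank's grip), a little more while the lid moves. Wound down 2 to 2.5 turns from the start, the collar's underside meets this face and the crank stops dead.
- platen_face (a point): Centre of the flat underside of the pressing plate (an aluminium disc 72 mm across, 10 mm thick, guided on the columns, not turning), directly over the lid. z up. Moved by the screw only; 73.2 mm above the worktop at the stop, 83.5 to 85.5 mm at the start.
- tin: Round steel tin, 87 mm across and 52 mm high to its rim, standing in the low locating ring (6 mm high) of the press's base. Origin: centre of its underside, 18 mm above the worktop; z up. It stays where it is.
- lid_top (a point): Centre of the top of the tin's aluminium plug lid (85 mm across, flange 4 mm thick), which slides straight down against about 25 N of friction. Starts 61 to 63.5 mm above the tin's underside (5 to 7.5 mm proud), 56 mm when its flange lies on the rim (fully home).
- crank: Loose steel crank, 0.35 to 0.5 kg, standing on its square hub. Origin: centre of the hub's underside, the mouth of its socket; z up. Hub 38 x 38, 40 mm high. Socket: square, 21.6 mm wide, 1.5 mm mouth chamfer, 26.5 mm deep, sides square to x and y as the hub's, so it fits at four angles with 0.08 rad play. Fully fitted, origin = screw_seat. Pick it up by the hub's y sides.
- crank_grip (a point): Middle of the black grip, an upright cylinder 24 mm across, 50 mm high, spinning freely on its pin (hold it without turning). In the crank's frame at (75, 0, 68) mm, on a flat arm 18 mm wide that runs along the crank's +x, 30 to 39 mm up. On its other side, along -x, a 12 mm stem 34 mm up bears a 31 mm counterweight ball at x = -56 mm. Its x, y turn with the grip.
- full_tin_1: Bystander: a tin already closed, 87 mm across, 56 mm high, left of the press. Origin under its centre. Leave alone.
- full_tin_2: Bystander: another closed tin like it. Leave alone.
- salt: Bystander: pale salt shaker, 39 mm across, 70 mm high. Leave alone.
- pepper: Bystander: black pepper shaker, 39 mm across, 70 mm high. Leave alone.
- infuser: Bystander: ball tea infuser on a foot, 79 mm high. Leave alone.
- stud_case: Bystander: small hinged case, 72 x 88 x 37 mm, closed. Leave alone.
- ribbon_2: Bystander: spool of gift ribbon, 20 mm high, lying flat. Leave alone.
Things that resemble listed ones, but are neither listed nor needed, are in the scene too. Leave any purple look-alike of the tin alone. What is shaped like the crank but purple is not meant.

How it is judged:
By the outcome, as a careful person would: the job done as asked, in the order asked, and still so for the second after the job is handed in, with the robot touching nothing.
It also fails if it takes over 72 s, if anything falls off the work surface, if the arm or the gripper's body presses on something with over 40 N, if the wrist force passes 120 N, or if a joint passes its speed limit or range.

## Working session

There is one attempt and no reset: what is moved stays moved. The work goes in short steps, Python scripts to look and compute and a tool call to move; the robot and the scene stay as the last step left them, time stands still between calls to the robot, and variables do not carry over. Pictures are saved under pics/ and viewed, at most 10 in all, crops included, and the job is handed in when it is done.

Besides the shell and the picture viewer there is one more tool, called after "Request:" in YAML: its name, and indented under it one key for each argument. drive_tool: Moves the arm, as the interface text tells. Its arguments: {"type":"object","properties":{"moves":{"type":"array"},"force":{"type":"number"}},"required":["moves"]}

```bash
mkdir -p pics; ls; python3 - <<'E'
from cell import sensors, vision, workorder, env
import cv2,numpy as np
for n in("scene","top"):
    c=vision.read_camera(n); cv2.imwrite(f"pics/{n}0.png",c["image"][:,:,::-1])
    np.savez(f"{n}0.npz",**c)
    print(n,c["fx"],c["fy"],c["cx"],c["cy"],np.round(c["R"],4).tolist(),np.round(c["t"],4).tolist())
o=sensors.get_obs();print(o, env.tip_extent)
E
```

```text
pics
scene 446.59103991391135 446.59103991391135 277.25479879377724 205.68222006552816 [[-0.7218, -0.692, 0.0059], [-0.4276, 0.4393, -0.7901], [0.5442, -0.5728, -0.613]] [0.3679, 0.3589, 1.0694]
top 397.8727285612175 397.8727285612175 282.8622475617148 210.93447389759564 [[0.0205, -0.9998, -0.0052], [-0.9815, -0.0191, -0.1905], [0.1904, 0.009, -0.9817]] [-0.0418, 0.5527, 1.1273]
{'time_s': 0.1, 'qpos': array([64.69499115, 18.43583976, -4.01541679, 83.16847241,  1.29620383,
       78.54082004, -3.25959141]), 'joint_velocities': array([-0.08180723, -0.09799658,  0.04544754, -0.18173524, -0.04268688,
       -0.04173909, -0.07353055]), 'effort': array([ 6.95638046e-04, -4.92574418e+01, -4.05272003e-01, -3.13399243e+01,
       -6.40103244e-02,  3.95380938e-02,  1.24321919e-04]), 'tool_pos': array([ 0.2858261 , -0.58324263,  0.22955431]), 'tool_rot': array([-1.79900167e+02,  6.68726958e-03,  2.61151616e+01]), 'force': array([-0.21567549, -0.03419392, -0.20125307]), 'wrist_torque': array([ 0.04805878,  0.0569998 , -0.06491537]), 'grasp_force': 0.0, 'grip_width': 0.08691399841596227} 0.008
```

View pics/scene0.png

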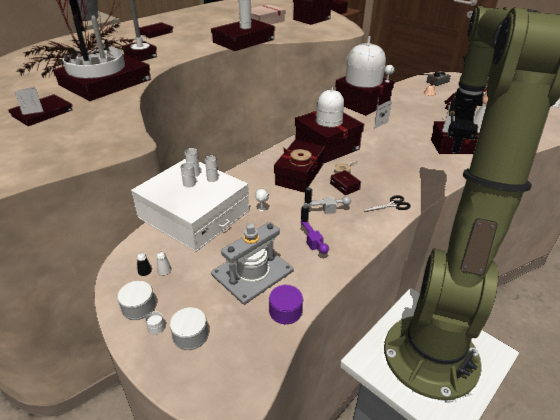

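View pics/top0.png

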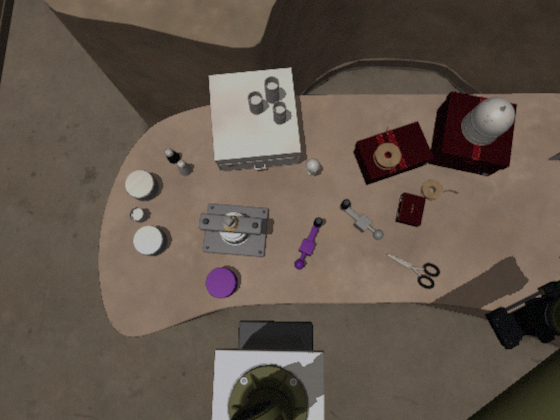

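Scene view: the grey crank is at about (325,205), with its black grip at (308,198) and ball at (347,201). The purple look-alike is at (316,238), the press at (252,260). Top view: grey crank hub (362,221), grip (346,204), ball (378,234). Purple crank (308,245), screw (232,222).
Candidates for the crank are the grey one at (362,221) and the purple one at (308,245). Grey steel fits the description. I'll confirm that in one crop.

```bash
python3 - <<'E'
import cv2,numpy as np
t=np.load("top0.npz")["image"][:,:,::-1]; s=np.load("scene0.npz")["image"][:,:,::-1]
r=lambda im,x,y,w,h,k:cv2.resize(im[y:y+h,x:x+w],None,fx=k,fy=k,interpolation=cv2.INTER_CUBIC)
a=np.hstack([r(t,335,190,56,50,7),r(t,198,198,56,50,7)])
b=np.hstack([r(s,296,182,56,40,7),r(s,222,218,56,40,7)])
cv2.imwrite("pics/crop.png",cv2.resize(np.vstack([a,b]),(784,600) if 0 else None,fx=.93,fy=.93))
E
```

```text
(no output)
```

View pics/crop.png

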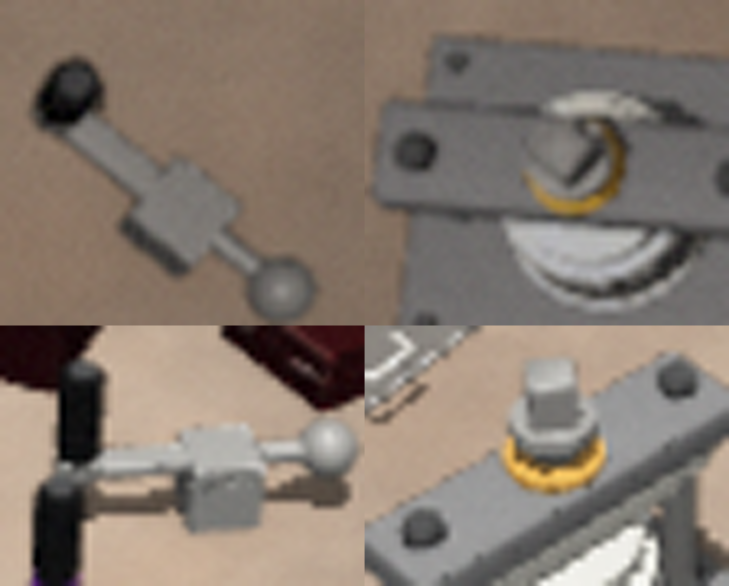

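Crop: the left panels show the grey steel crank (hub top at about top-view (363.5,222), ball (378,234.5), black grip at upper left). The right panels show the bare square end on the brass bush, turned roughly 45°. The grey crank is the one meant. Now measuring.

```bash
cat > h.py <<'E'
import numpy as np,cv2
def load(n): return {k:v for k,v in np.load(n).items()}
def ray(c,p):
    d=c["R"].T@np.array([(p[0]-c["cx"])/c["fx"],(p[1]-c["cy"])/c["fy"],1.]); return -c["R"].T@c["t"],d/np.linalg.norm(d)
def onz(c,p,z):
    o,d=ray(c,p); return o+d*(z-o[2])/d[2]
def proj(c,X):
    q=c["R"]@np.asarray(X,float)+c["t"]; return np.array([c["fx"]*q[0]/q[2]+c["cx"],c["fy"]*q[1]/q[2]+c["cy"]])
def tri(c1,p1,c2,p2):
    o1,d1=ray(c1,p1);o2,d2=ray(c2,p2)
    s=np.linalg.lstsq(np.c_[d1,-d2],o2-o1,rcond=None)[0]; a,b=o1+s[0]*d1,o2+s[1]*d2
    return (a+b)/2,np.linalg.norm(a-b)
E
python3 - <<'E'
from h import *
T=load("top0.npz");S=load("scene0.npz");np.set_printoptions(precision=4,suppress=True)
k=6.51
tc=lambda x,y:(335+(x+.5)/k-.5,190+(y+.5)/k-.5); tp=lambda x,y:(198+(x-365+.5)/k-.5,198+(y+.5)/k-.5)
sc=lambda x,y:(296+(x+.5)/k-.5,182+(y-326+.5)/k-.5); sp=lambda x,y:(222+(x-365+.5)/k-.5,218+(y-326+.5)/k-.5)
print("ball tri",tri(T,tc(281,290),S,sc(329,446)),onz(T,tc(281,290),.034))
cs=[onz(T,tc(*p),.04) for p in((188,155),(241,208),(184,260),(130,205))]
print("hub top",np.mean(cs,0),[np.linalg.norm(cs[i]-cs[i-1]) for i in range(4)]);print(np.array(cs))
print("hub tri",tri(T,tc(186,208),S,sc(222,441)))
print("grip top",onz(T,tc(76,76),.093),onz(S,sc(84,370),.093))
print("nuts",onz(T,tp(416,152),.147),"scene",onz(S,sp(432,522),.147),onz(S,sp(677,380),.147))
print("sq top T",onz(T,tp(568,150),.184),"S",onz(S,sp(552,374),.184))
print("bush S",onz(S,sp(553,458),.14))
for p in((568,118),(607,148),(570,185),(527,150)): print(onz(T,tp(*p),.184))
# mask-based bits
t=T["image"];hs=cv2.cvtColor(t,cv2.COLOR_RGB2HSV)
roi=hs[205:245,195:275]; m=((roi[...,2]<75)).astype(np.uint8)
n,_,st,ce=cv2.connectedComponentsWithStats(m)
for i in range(1,n):
    if 8<st[i,4]<80: print("dark",ce[i]+[195,205],st[i,4],onz(T,ce[i]+[195,205],.147)[:2],onz(T,ce[i]+[195,205],.018)[:2])
E
```

```text
ball tri (array([ 0.4917, -0.3136,  0.0378]), np.float64(0.00015555334595147909)) [ 0.4923 -0.3144  0.034 ]
hub top [ 0.529  -0.2704  0.04  ] [np.float64(0.03598403116884158), np.float64(0.03396019418418465), np.float64(0.03613057648303077), np.float64(0.03480530660091495)]
[[ 0.5532 -0.2719  0.04  ]
 [ 0.5289 -0.2957  0.04  ]
 [ 0.5044 -0.2692  0.04  ]
 [ 0.5293 -0.2449  0.04  ]]
hub tri (array([ 0.5273, -0.2694,  0.0462]), np.float64(0.00017053282436975344))
grip top [ 0.5776 -0.2127  0.093 ] [ 0.5772 -0.2162  0.093 ]
nuts [0.5035 0.1782 0.147 ] scene [0.5    0.1799 0.147 ] [0.4913 0.0509 0.147 ]
sq top T [0.4994 0.1093 0.184 ] S [0.4991 0.1139 0.184 ]
bush S [0.4989 0.1154 0.14  ]
[0.5125 0.1099 0.184 ]
[0.5005 0.0937 0.184 ]
[0.4852 0.1079 0.184 ]
[0.4991 0.1259 0.184 ]
dark [245.7647 215.4118] 17 [0.5208 0.0691] [0.5441 0.0825]
dark [236.1 218.3] 10 [0.5123 0.0951] [0.5346 0.1116]
dark [205.5714 220.8214] 28 [0.5038 0.1777] [0.525  0.2043]
dark [232.0667 221.9333] 15 [0.5021 0.1056] [0.5231 0.1234]
dark [254.5926 224.9259] 27 [0.4951 0.0442] [0.5153 0.0546]
dark [244.186  237.2326] 43 [0.461  0.0711] [0.4771 0.0847]
```

Crank hub is at about (0.5286, -0.271) with its arm at about 49°. The screw is at about (0.499, 0.1125), flats at about 48.4° (mod 90). Moving above the crank, with yaw 26 → 49.

Request:
drive_tool:
  moves:
    - {"x":36,"y":-17,"z":8,"rz":-0.04,"fingers":-1}
    - {"x":72,"y":-35,"z":16,"rz":-0.08,"fingers":-1}
    - {"x":108,"y":-52,"z":24,"rz":-0.12,"fingers":-1}
    - {"x":144,"y":-70,"z":32,"rz":-0.16,"fingers":-1}
    - {"x":180,"y":-87,"z":40,"rz":-0.2,"fingers":-1}
    - {"x":216,"y":-105,"z":48,"rz":-0.24,"fingers":-1}
    - {"x":252,"y":-122,"z":56,"rz":-0.28,"fingers":-1}
    - {"x":288,"y":-140,"z":64,"rz":-0.32,"fingers":-1}
    - {"x":324,"y":-158,"z":72,"rz":-0.36,"fingers":-1}
    - {"x":355.3,"y":-173.4,"z":80,"rz":-0.4,"fingers":-1}
    - {"x":355.3,"y":-173.4,"z":80,"rz":-0.4,"fingers":-1}
    - {"x":355.3,"y":-173.4,"z":80,"rz":-0.4,"fingers":-1}
  force: 30

```text
invalid input at $.moves[0]: expected keys x, y, z, rx, ry, rz, fingers
```

Request:
drive_tool:
  moves:
    - {"x":36,"y":-17,"z":8,"rx":0,"ry":0,"rz":-0.04,"fingers":-1}
    - {"x":72,"y":-35,"z":16,"rx":0,"ry":0,"rz":-0.08,"fingers":-1}
    - {"x":108,"y":-52,"z":24,"rx":0,"ry":0,"rz":-0.12,"fingers":-1}
    - {"x":144,"y":-70,"z":32,"rx":0,"ry":0,"rz":-0.16,"fingers":-1}
    - {"x":180,"y":-87,"z":40,"rx":0,"ry":0,"rz":-0.2,"fingers":-1}
    - {"x":216,"y":-105,"z":48,"rx":0,"ry":0,"rz":-0.24,"fingers":-1}
    - {"x":252,"y":-122,"z":56,"rx":0,"ry":0,"rz":-0.28,"fingers":-1}
    - {"x":288,"y":-140,"z":64,"rx":0,"ry":0,"rz":-0.32,"fingers":-1}
    - {"x":324,"y":-158,"z":72,"rx":0,"ry":0,"rz":-0.36,"fingers":-1}
    - {"x":355.3,"y":-173.4,"z":80,"rx":0,"ry":0,"rz":-0.4,"fingers":-1}
    - {"x":355.3,"y":-173.4,"z":80,"rx":0,"ry":0,"rz":-0.4,"fingers":-1}
    - {"x":355.3,"y":-173.4,"z":80,"rx":0,"ry":0,"rz":-0.4,"fingers":-1}
  force: 30

```text
time_s: 1.6
tool_pos: [0.5281, -0.2724, 0.1502]
tool_rot: [-180.0, 0.1, 49.0]
force: [-0.7, -1.0, -0.4]
grip_width: 0.087
grasp_force: 0.0
```

Request:
drive_tool:
  moves:
    - {"x":1,"y":0,"z":35,"rx":0,"ry":0,"rz":0,"fingers":-1}
    - {"x":1,"y":0,"z":70,"rx":0,"ry":0,"rz":0,"fingers":-1}
    - {"x":1,"y":0,"z":100,"rx":0,"ry":0,"rz":0,"fingers":-1}
    - {"x":1,"y":0,"z":120,"rx":0,"ry":0,"rz":0,"fingers":-1}
    - {"x":1,"y":0,"z":134,"rx":0,"ry":0,"rz":0,"fingers":-1}
    - {"x":1,"y":0,"z":134,"rx":0,"ry":0,"rz":0,"fingers":-1}

```text
time_s: 2.35
tool_pos: [0.5289, -0.2711, 0.016]
tool_rot: [-179.9, 0.0, 49.0]
force: [-0.5, 0.6, 0.2]
grip_width: 0.087
grasp_force: 0.0
```

```bash
python3 - <<'E'
from cell import vision
import cv2,numpy as np
s=vision.read_camera("scene")["image"][:,:,::-1];t=vision.read_camera("top")["image"][:,:,::-1]
r=lambda im,x,y,w,h,k:cv2.resize(im[y:y+h,x:x+w],None,fx=k,fy=k,interpolation=cv2.INTER_CUBIC)
cv2.imwrite("pics/c2.png",np.hstack([r(s,270,140,100,100,4),r(t,320,170,100,100,4)]))
E
```

```text
(no output)
```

View pics/c2.png

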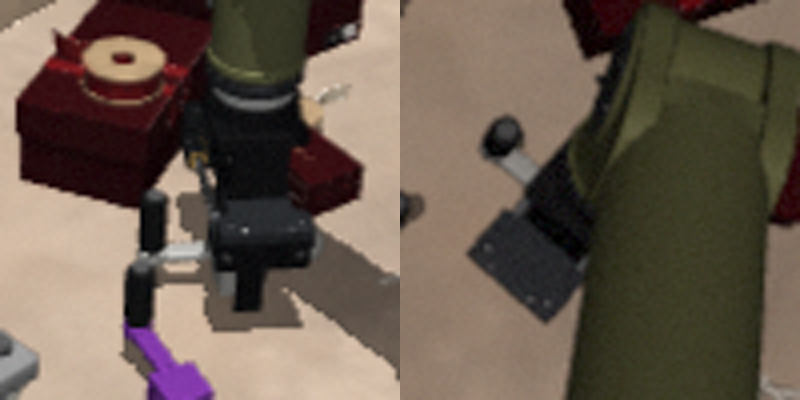

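The fingers straddle the hub (crop left (265,260)) and the grip stands free of the gripper's body. Closing and lifting.

Request:
drive_tool:
  moves:
    - {"x":0,"y":0,"z":0,"rx":0,"ry":0,"rz":0,"fingers":1}
    - {"x":0,"y":0,"z":0,"rx":0,"ry":0,"rz":0,"fingers":1}
    - {"x":0,"y":0,"z":0,"rx":0,"ry":0,"rz":0,"fingers":1}
    - {"x":0,"y":0,"z":0,"rx":0,"ry":0,"rz":0,"fingers":1}
    - {"x":0,"y":0,"z":0,"rx":0,"ry":0,"rz":0,"fingers":1}
    - {"x":0,"y":0,"z":0,"rx":0,"ry":0,"rz":0,"fingers":1}
    - {"x":0,"y":0,"z":0,"rx":0,"ry":0,"rz":0,"fingers":1}
    - {"x":0,"y":0,"z":0,"rx":0,"ry":0,"rz":0,"fingers":1}
    - {"x":0,"y":0,"z":-20,"rx":0,"ry":0,"rz":0,"fingers":1}
    - {"x":0,"y":0,"z":-50,"rx":0,"ry":0,"rz":0,"fingers":1}
    - {"x":0,"y":0,"z":-90,"rx":0,"ry":0,"rz":0,"fingers":1}
    - {"x":0,"y":0,"z":-130,"rx":0,"ry":0,"rz":0,"fingers":1}
    - {"x":0,"y":0,"z":-170,"rx":0,"ry":0,"rz":0,"fingers":1}
    - {"x":0,"y":0,"z":-205,"rx":0,"ry":0,"rz":0,"fingers":1}
    - {"x":0,"y":0,"z":-224,"rx":0,"ry":0,"rz":0,"fingers":1}
    - {"x":0,"y":0,"z":-224,"rx":0,"ry":0,"rz":0,"fingers":1}
  force: 45

```text
time_s: 4.45
tool_pos: [0.53, -0.271, 0.2419]
tool_rot: [179.9, -0.0, 49.0]
force: [-0.9, -0.4, -5.4]
grip_width: 0.0376
grasp_force: 45.1
```

Request:
drive_tool:
  moves:
    - {"x":12,"y":-12,"z":0,"rx":0,"ry":0,"rz":0,"fingers":1}
    - {"x":37,"y":-38,"z":0,"rx":0,"ry":0,"rz":0,"fingers":1}
    - {"x":67,"y":-68,"z":0,"rx":0,"ry":0,"rz":0,"fingers":1}
    - {"x":97,"y":-99,"z":0,"rx":0,"ry":0,"rz":0,"fingers":1}
    - {"x":127,"y":-130,"z":0,"rx":0,"ry":0,"rz":0,"fingers":1}
    - {"x":157,"y":-160,"z":0,"rx":0,"ry":0,"rz":0,"fingers":1}
    - {"x":187,"y":-191,"z":0,"rx":0,"ry":0,"rz":0,"fingers":1}
    - {"x":217,"y":-222,"z":0,"rx":0,"ry":0,"rz":0,"fingers":1}
    - {"x":242,"y":-247,"z":0,"rx":0,"ry":0,"rz":0,"fingers":1}
    - {"x":260,"y":-265,"z":0,"rx":0,"ry":0,"rz":0,"fingers":1}
    - {"x":269,"y":-275,"z":0,"rx":0,"ry":0,"rz":0,"fingers":1}
    - {"x":269,"y":-275,"z":0,"rx":0,"ry":0,"rz":0,"fingers":1}
    - {"x":269,"y":-275,"z":0,"rx":0,"ry":0,"rz":0,"fingers":1}

```text
time_s: 6.08
tool_pos: [0.4981, 0.1111, 0.24]
tool_rot: [180.0, 0.1, 48.9]
force: [0.7, 0.4, -4.3]
grip_width: 0.0377
grasp_force: 45.1
```

```bash
python3 - <<'E'
from cell import vision,sensors
import cv2,numpy as np
for n in("scene","top"):
    c=vision.read_camera(n); np.savez(f"{n}1.npz",**c)
s=np.load("scene1.npz")["image"][:,:,::-1];t=np.load("top1.npz")["image"][:,:,::-1]
r=lambda im,x,y,w,h,k:cv2.resize(im[y:y+h,x:x+w],None,fx=k,fy=k,interpolation=cv2.INTER_CUBIC)
cv2.imwrite("pics/c3.png",np.hstack([r(s,200,160,80,120,5),r(t,190,170,80,120,5)]))
o=sensors.get_obs();print(o["tool_pos"],o["tool_rot"],o["qpos"].round(1))
E
```

```text
[0.49830419 0.11108127 0.24026613] [1.79996215e+02 4.28421326e-02 4.88993464e+01] [ 21.1   3.  -37.6 100.7   1.9  77.  -58. ]
```

View pics/c3.png

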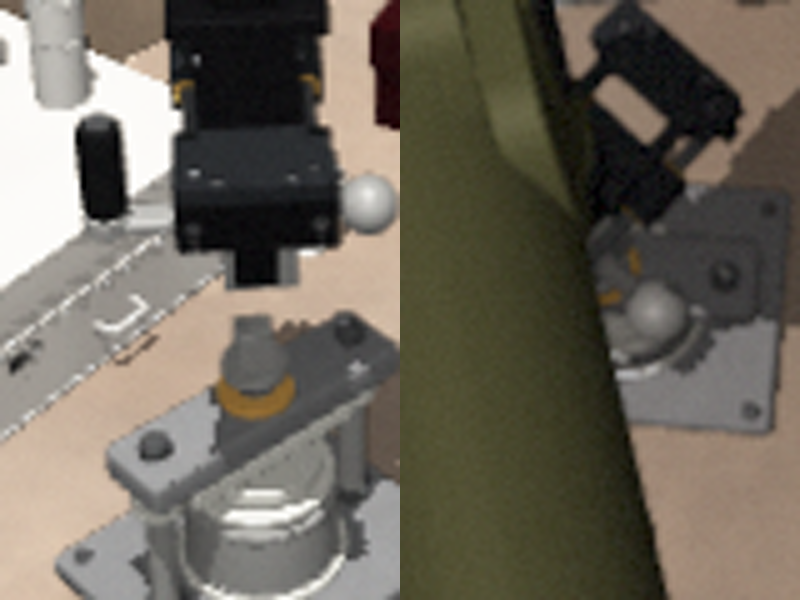

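Crop: the crank is held over the screw. Ball at scene crop (367,203) and top crop (258,308), square end visible at scene crop (254,330). Triangulating the ball to get the hub offset in the gripper.

```bash
python3 - <<'E'
from h import *
np.set_printoptions(precision=4,suppress=True)
T=load("top1.npz");S=load("scene1.npz")
f=lambda x,y,ox,oy:(ox+(x+.5)/5-.5,oy+(y+.5)/5-.5)
pT=f(258,308,190,170);pS=f(367,203,200,160)
P,e=tri(T,pT,S,pS); a=np.radians(48.9);u=np.array([np.cos(a),np.sin(a),0])
print("ball",P,e,"onz T",onz(T,pT,.258),"S",onz(S,pS,.258))
print("hub from ball",P+.056*u)
print("grip S",onz(S,f(100,122,200,160),.317)-.075*u)
print("sqtop S",onz(S,f(254,322,200,160),.184),"bush S",onz(S,f(256,393,200,160),.140), "nuts S",onz(S,f(156,445,200,160),.147),onz(S,f(350,325,200,160),.147),"nut T",onz(T,f(325,277,190,170),.147))
E
```

```text
ball [0.4618 0.0672 0.2591] 0.00046680051387341546 onz T [0.4618 0.0672 0.258 ] S [0.463  0.0663 0.258 ]
hub from ball [0.4986 0.1094 0.2591]
grip S [0.4968 0.1091 0.317 ]
sqtop S [0.5017 0.1111 0.184 ] bush S [0.4973 0.1157 0.14  ] nuts S [0.4994 0.1841 0.147 ] [0.4949 0.0469 0.147 ] nut T [0.4949 0.0442 0.147 ]
```

Request:
drive_tool:
  moves:
    - {"x":3,"y":-1,"z":10,"rx":0,"ry":0,"rz":0,"fingers":1}
    - {"x":3,"y":-1,"z":22,"rx":0,"ry":0,"rz":0,"fingers":1}
    - {"x":3,"y":-1,"z":34,"rx":0,"ry":0,"rz":0,"fingers":1}
    - {"x":3,"y":-1,"z":38,"rx":0,"ry":0,"rz":0,"fingers":1}
    - {"x":3,"y":-1,"z":41,"rx":0,"ry":0,"rz":0,"fingers":1}
    - {"x":3,"y":-1,"z":43,"rx":0,"ry":0,"rz":0,"fingers":1}
    - {"x":3,"y":-1,"z":44,"rx":0,"ry":0,"rz":0,"fingers":1}
    - {"x":3,"y":-1,"z":44,"rx":0,"ry":0,"rz":0,"fingers":1}

```text
time_s: 7.18
tool_pos: [0.4996, 0.1156, 0.1989]
tool_rot: [179.9, 0.0, 49.0]
force: [-6.0, -0.2, 8.1]
grip_width: 0.0376
grasp_force: 44.8
```

Request:
drive_tool:
  moves:
    - {"x":-0.7,"y":-0.8,"z":-1,"rx":0,"ry":0,"rz":0,"fingers":1}
    - {"x":-1.3,"y":-1.5,"z":-1,"rx":0,"ry":0,"rz":0,"fingers":1}
    - {"x":-1.3,"y":-1.5,"z":0,"rx":0,"ry":0,"rz":0,"fingers":1}
    - {"x":-1.3,"y":-1.5,"z":1,"rx":0,"ry":0,"rz":0,"fingers":1}
    - {"x":-1.3,"y":-1.5,"z":1,"rx":0,"ry":0,"rz":0,"fingers":1}

```text
time_s: 7.8
tool_pos: [0.4993, 0.1156, 0.1987]
tool_rot: [179.8, -0.2, 49.0]
force: [-2.9, -1.9, 14.4]
grip_width: 0.0378
grasp_force: 44.8
```

```bash
python3 - <<'E'
from cell import vision,sensors
import cv2,numpy as np
for n in("scene","top"):
    c=vision.read_camera(n); np.savez(f"{n}2.npz",**c)
s=np.load("scene2.npz")["image"][:,:,::-1];t=np.load("top2.npz")["image"][:,:,::-1]
r=lambda im,x,y,w,h,k:cv2.resize(im[y:y+h,x:x+w],None,fx=k,fy=k,interpolation=cv2.INTER_CUBIC)
cv2.imwrite("pics/c4.png",np.hstack([r(s,210,190,70,85,7)[:,:490],r(t,220,205,43,85,7)]))
o=sensors.get_obs();print(o["tool_pos"],o["tool_rot"],o["force"],o["wrist_torque"])
E
```

```text
[0.49929146 0.11557239 0.19871812] [ 1.79753329e+02 -1.67726066e-01  4.90129480e+01] [-2.89554917 -2.54180805 14.47195123] [-0.62297694  0.60153558 -0.01294374]
```

View pics/c4.png

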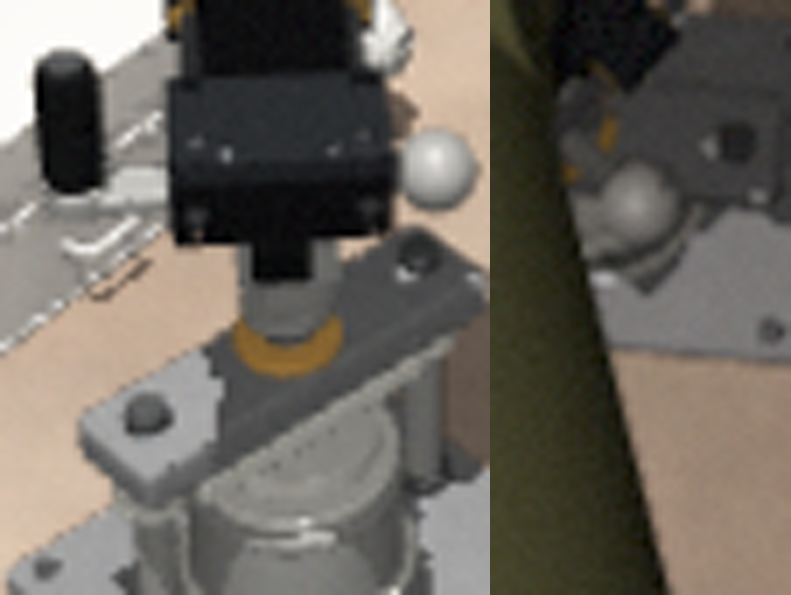

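Crop: ball at scene crop (437,168), with the hub resting on the square's top near crop (288,250). The lateral force and moment both point along tool -x, so the socket's -x rim is riding on the screw. Lifting a little and shifting back along tool x.

Request:
drive_tool:
  moves:
    - {"x":0,"y":0,"z":-5,"rx":0,"ry":0,"rz":0,"fingers":1}
    - {"x":-3,"y":0,"z":-5,"rx":0,"ry":0,"rz":0,"fingers":1}
    - {"x":-3,"y":0,"z":-5,"rx":0,"ry":0,"rz":0,"fingers":1}
    - {"x":-3,"y":0,"z":-2,"rx":0,"ry":0,"rz":0,"fingers":1}
    - {"x":-3,"y":0,"z":0,"rx":0,"ry":0,"rz":0,"fingers":1}
    - {"x":-3,"y":0,"z":1,"rx":0,"ry":0,"rz":0,"fingers":1}
    - {"x":-3,"y":0,"z":1,"rx":0,"ry":0,"rz":0,"fingers":1}

```text
time_s: 8.78
tool_pos: [0.4951, 0.1134, 0.1992]
tool_rot: [179.9, 0.1, 49.0]
force: [-13.0, -3.6, 28.1]
grip_width: 0.0377
grasp_force: 44.8
```

```bash
python3 - <<'E'
from cell import sensors
from h import *
np.set_printoptions(precision=4,suppress=True)
T=load("top2.npz");S=load("scene2.npz")
f=lambda x,y,ox,oy:(ox+(x+.5)/7-.5,oy+(y+.5)/7-.5)
P,e=tri(T,f(148,207,220,205),S,f(437,168,210,190)); a=np.radians(49)
print("hub at prev pose (TCP .4993 .1156 .1987)",P+[.056*np.cos(a),.056*np.sin(a),-.034],e)
o=sensors.get_obs();print(o["tool_pos"],o["tool_rot"],o["force"],o["wrist_torque"])
E
```

```text
hub at prev pose (TCP .4993 .1156 .1987) [0.4966 0.1149 0.1861] 0.0007530656627452898
[0.4951 0.1134 0.1992] [179.8953   0.0829  49.0373] [-12.9764  -3.6275  28.0658] [-0.7035  2.8656 -0.0265]
```

The camera estimates say I moved the wrong way; friction misled the force cue. By vision the hub needs about +2.5 mm in tool x and +3.5 mm in tool y.

Request:
drive_tool:
  moves:
    - {"x":0,"y":0,"z":-8,"rx":0,"ry":0,"rz":0,"fingers":1}
    - {"x":2.5,"y":3.5,"z":-8,"rx":0,"ry":0,"rz":0,"fingers":1}
    - {"x":2.5,"y":3.5,"z":-8,"rx":0,"ry":0,"rz":0,"fingers":1}
    - {"x":2.5,"y":3.5,"z":-5,"rx":0,"ry":0,"rz":0,"fingers":1}
    - {"x":2.5,"y":3.5,"z":-3,"rx":0,"ry":0,"rz":0,"fingers":1}
    - {"x":2.5,"y":3.5,"z":-1,"rx":0,"ry":0,"rz":0,"fingers":1}
    - {"x":2.5,"y":3.5,"z":0,"rx":0,"ry":0,"rz":0,"fingers":1}
    - {"x":2.5,"y":3.5,"z":1,"rx":0,"ry":0,"rz":0,"fingers":1}

```text
time_s: 9.78
tool_pos: [0.5014, 0.1132, 0.1948]
tool_rot: [179.8, -0.2, 49.0]
force: [4.6, 1.2, -2.2]
grip_width: 0.0378
grasp_force: 45.1
```

```bash
python3 - <<'E'
from cell import sensors
o=sensors.get_obs();print(o["tool_pos"],o["tool_rot"],o["force"],o["wrist_torque"])
E
```

```text
[0.50138606 0.11316547 0.19476014] [179.82022185  -0.1847888   49.03945868] [ 4.59375397  1.16221764 -2.17840157] [ 0.10743626 -1.05073652  0.021558  ]
```

The socket has dropped over the square. Continuing down.

Request:
drive_tool:
  moves:
    - {"x":0.5,"y":0.5,"z":3,"rx":0,"ry":0,"rz":0,"fingers":1}
    - {"x":0.5,"y":0.5,"z":6,"rx":0,"ry":0,"rz":0,"fingers":1}
    - {"x":0.5,"y":0.5,"z":9,"rx":0,"ry":0,"rz":0,"fingers":1}
    - {"x":0.5,"y":0.5,"z":12,"rx":0,"ry":0,"rz":0,"fingers":1}
    - {"x":0.5,"y":0.5,"z":15,"rx":0,"ry":0,"rz":0,"fingers":1}
    - {"x":0.5,"y":0.5,"z":16,"rx":0,"ry":0,"rz":0,"fingers":1}

```text
time_s: 10.52
tool_pos: [0.5018, 0.1132, 0.1778]
tool_rot: [179.9, -0.1, 49.0]
force: [5.5, 0.9, -0.9]
grip_width: 0.0375
grasp_force: 45.1
```

Request:
drive_tool:
  moves:
    - {"x":0.5,"y":0.5,"z":1.5,"rx":0,"ry":0,"rz":0,"fingers":1}
    - {"x":0.5,"y":0.5,"z":3,"rx":0,"ry":0,"rz":0,"fingers":1}
    - {"x":0.5,"y":0.5,"z":4.5,"rx":0,"ry":0,"rz":0,"fingers":1}
    - {"x":0.5,"y":0.5,"z":4.5,"rx":0,"ry":0,"rz":0,"fingers":1}

```text
time_s: 11.02
tool_pos: [0.5019, 0.1133, 0.1757]
tool_rot: [179.9, -0.1, 49.0]
force: [0.0, -0.8, 13.8]
grip_width: 0.0378
grasp_force: 45.2
```

Seated on the collar: contact at TCP z 0.1757. Releasing, rising, and moving to the turning grip.

Request:
drive_tool:
  moves:
    - {"x":0,"y":0,"z":2.5,"rx":0,"ry":0,"rz":0,"fingers":-1}
    - {"x":0,"y":0,"z":2,"rx":0,"ry":0,"rz":0,"fingers":-1}
    - {"x":0,"y":0,"z":2,"rx":0,"ry":0,"rz":0,"fingers":-1}
    - {"x":0,"y":0,"z":2,"rx":0,"ry":0,"rz":0,"fingers":-1}
    - {"x":0,"y":0,"z":-15,"rx":0,"ry":0,"rz":0,"fingers":-1}
    - {"x":0,"y":0,"z":-40,"rx":0,"ry":0,"rz":0,"fingers":-1}
    - {"x":0,"y":0,"z":-70,"rx":0,"ry":0,"rz":0,"fingers":-1}
    - {"x":0,"y":0,"z":-70,"rx":0,"ry":0,"rz":0,"fingers":-1}

```text
time_s: 12.02
tool_pos: [0.5029, 0.1136, 0.2466]
tool_rot: [179.8, -0.2, 49.0]
force: [1.0, -0.5, -1.0]
grip_width: 0.087
grasp_force: 0.0
```

```bash
python3 - <<'E'
from cell import vision,sensors
import cv2,numpy as np
for n in("scene","top"):
    c=vision.read_camera(n); np.savez(f"{n}3.npz",**c)
s=np.load("scene3.npz")["image"][:,:,::-1];t=np.load("top3.npz")["image"][:,:,::-1]
r=lambda im,x,y,w,h,k:cv2.resize(im[y:y+h,x:x+w],None,fx=k,fy=k,interpolation=cv2.INTER_CUBIC)
cv2.imwrite("pics/c5.png",np.hstack([r(s,210,180,70,85,7),r(t,220,195,43,85,7)]))
o=sensors.get_obs();print(o["tool_pos"],o["tool_rot"],o["force"],o["qpos"].round(1),o["time_s"])
E
```

```text
[0.5012482  0.11295631 0.24364828] [ 1.79949290e+02 -2.49908401e-02  4.90288855e+01] [-0.16260467  0.29337862 -0.64453889] [ 21.1   3.3 -37.8 100.    2.1  77.4 -58.1] 12.125
```

View pics/c5.png

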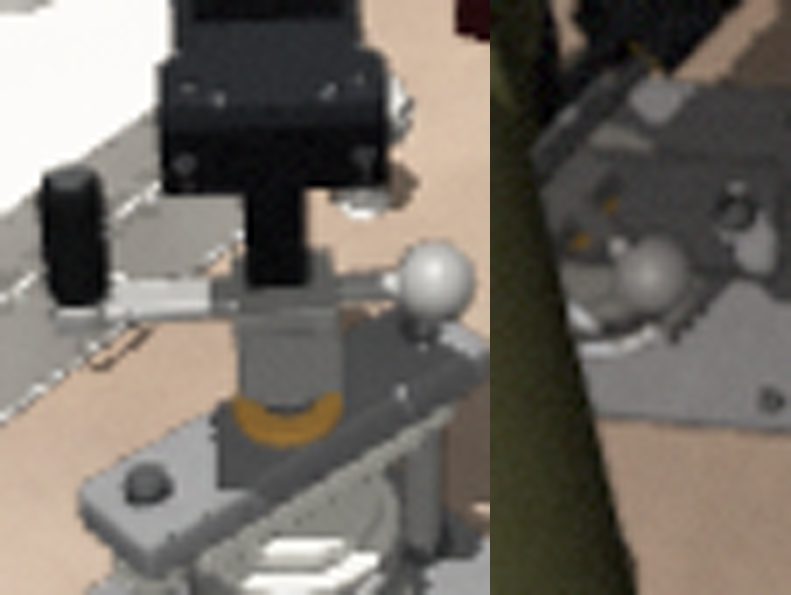

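Crop: the crank sits level on the collar. Ball at scene crop (437,280), grip at (74,240), hub bottom at (290,400) just over the brass bush. Computing the crank pose and seat height.

```bash
python3 - <<'E'
from h import *
np.set_printoptions(precision=4,suppress=True)
T=load("top3.npz");S=load("scene3.npz")
g=lambda x,y,ox,oy:(ox+(x+.5)/7-.5,oy+(y+.5)/7-.5)
B,e=tri(T,g(165,272,220,195),S,g(437,280,210,180));print("ball",B,e)
for z in(.158,.16,.162):
  G=onz(S,g(74,238,210,180),z+.068);Bs=onz(S,g(437,280,210,180),z+.034);d=G-Bs
  print(z,"grip",G,"ballS",Bs,np.linalg.norm(d[:2]),np.degrees(np.arctan2(d[1],d[0])),"axis",Bs+d*56/131)
E
```

```text
ball [0.4646 0.0689 0.1954] 0.0006235329961239996
0.158 grip [0.5494 0.1697 0.226 ] ballS [0.4672 0.0658 0.192 ] 0.1325429298480913 51.67796034016263 axis [0.5023 0.1102 0.2065]
0.16 grip [0.5474 0.1713 0.228 ] ballS [0.4655 0.0675 0.194 ] 0.13218477414652768 51.72768840905941 axis [0.5005 0.1118 0.2085]
0.162 grip [0.5454 0.1728 0.23  ] ballS [0.4638 0.0692 0.196 ] 0.1318267185584583 51.77768664938855 axis [0.4987 0.1135 0.2105]
```

Request:
drive_tool:
  moves:
    - {"x":35,"y":-1,"z":0,"rx":0,"ry":0,"rz":0,"fingers":-1}
    - {"x":74.5,"y":-1.5,"z":0,"rx":0,"ry":0,"rz":0,"fingers":-1}
    - {"x":74.5,"y":-1.5,"z":15,"rx":0,"ry":0,"rz":0,"fingers":-1}
    - {"x":74.5,"y":-1.5,"z":26,"rx":0,"ry":0,"rz":0,"fingers":-1}
    - {"x":74.5,"y":-1.5,"z":26,"rx":0,"ry":0,"rz":0,"fingers":1}
    - {"x":74.5,"y":-1.5,"z":26,"rx":0,"ry":0,"rz":0,"fingers":1}
    - {"x":74.5,"y":-1.5,"z":26,"rx":0,"ry":0,"rz":0,"fingers":1}
    - {"x":74.5,"y":-1.5,"z":26,"rx":0,"ry":0,"rz":0,"fingers":1}
    - {"x":74.5,"y":-1.5,"z":26,"rx":0,"ry":0,"rz":0,"fingers":1}
    - {"x":74.5,"y":-1.5,"z":26,"rx":0,"ry":0,"rz":0,"fingers":1}
    - {"x":74.5,"y":-1.5,"z":26,"rx":0,"ry":0,"rz":0,"fingers":1}
  force: 20

```text
time_s: 13.5
tool_pos: [0.5488, 0.1702, 0.217]
tool_rot: [-180.0, 0.0, 49.0]
force: [0.3, -0.6, 0.3]
grip_width: 0.0248
grasp_force: 0.0
```

```bash
python3 - <<'E'
import numpy as np
# commanded-tool rows for clockwise circle, tool yaw 49, C guess, start from commanded grip pose
a=np.radians(49.0);C=np.array([.501,.1123]);P=np.array([.5013,.1126])+np.array([[np.cos(a),np.sin(a)],[np.sin(a),-np.cos(a)]]).T@[.0745,-.0015]
r=P-C;t0=np.arctan2(r[1],r[0]);R=np.hypot(*r);print(P,np.degrees(t0),R)
for i in range(1,25):
    t=t0-i*np.radians(15);q=C+R*np.array([np.cos(t),np.sin(t)])-P
    print(i,(1e3*np.array([q@[np.cos(a),np.sin(a)],q@[np.sin(a),-np.cos(a)]])).round(1),round(i*5/24,1))
E
```

```text
[0.54904433 0.16980995] 50.124313203434774 0.07493765789865411
1 [-2.2 19.4] 0.2
2 [-9.3 37.7] 0.4
3 [-20.9  53.4] 0.6
4 [-36.2  65.6] 0.8
5 [-54.1  73.5] 1.0
6 [-73.5  76.4] 1.2
7 [-92.9  74.2] 1.5
8 [-111.1   67.1] 1.7
9 [-126.9   55.5] 1.9
10 [-139.1   40.2] 2.1
11 [-146.9   22.3] 2.3
12 [-149.8    2.9] 2.5
13 [-147.7  -16.5] 2.7
14 [-140.5  -34.7] 2.9
15 [-128.9  -50.5] 3.1
16 [-113.7  -62.7] 3.3
17 [-95.7 -70.5] 3.5
18 [-76.4 -73.5] 3.8
19 [-57.  -71.3] 4.0
20 [-38.7 -64.2] 4.2
21 [-23.  -52.5] 4.4
22 [-10.8 -37.3] 4.6
23 [ -2.9 -19.3] 4.8
24 [0. 0.] 5.0
```

Request:
drive_tool:
  moves:
    - {"x":0,"y":0,"z":0,"rx":0,"ry":0,"rz":0,"fingers":1}
    - {"x":0,"y":0,"z":0,"rx":0,"ry":0,"rz":0,"fingers":1}
    - {"x":-2.2,"y":19.4,"z":0.2,"rx":0,"ry":0,"rz":0,"fingers":1}
    - {"x":-9.3,"y":37.7,"z":0.4,"rx":0,"ry":0,"rz":0,"fingers":1}
    - {"x":-20.9,"y":53.4,"z":0.6,"rx":0,"ry":0,"rz":0,"fingers":1}
    - {"x":-36.2,"y":65.6,"z":0.8,"rx":0,"ry":0,"rz":0,"fingers":1}
    - {"x":-54.1,"y":73.5,"z":1.0,"rx":0,"ry":0,"rz":0,"fingers":1}
    - {"x":-73.5,"y":76.4,"z":1.2,"rx":0,"ry":0,"rz":0,"fingers":1}
    - {"x":-73.5,"y":76.4,"z":1.2,"rx":0,"ry":0,"rz":0,"fingers":1}

```text
time_s: 14.62
tool_pos: [0.5575, 0.0617, 0.2156]
tool_rot: [-180.0, 0.1, 48.8]
force: [-2.1, 1.0, -0.0]
grip_width: 0.0238
grasp_force: 20.0
```

```bash
python3 - <<'E'
from cell import sensors
import numpy as np
o=sensors.get_obs();print(o["tool_pos"],o["tool_rot"],o["force"],o["wrist_torque"],o["qpos"].round(1))
a=np.radians(49.0)
d=o["tool_pos"][:2]-[.549,.1698];print(d@[np.cos(a),np.sin(a)],d@[np.sin(a),-np.cos(a)])
E
```

```text
[0.55752525 0.06173856 0.215563  ] [-1.7998010e+02  1.4258157e-01  4.8818778e+01] [-2.07049045  0.97859248 -0.03730345] [0.23066381 0.29393161 0.04235947] [ 23.7  11.  -36.9  96.1   6.9  75.3 -55.6]
-0.07596193054197727 0.07732877190773368
```

The first quarter went smoothly with about 2.3 N. Completing the first turn.

Request:
drive_tool:
  moves:
    - {"x":-19.4,"y":-2.2,"z":0.3,"rx":0,"ry":0,"rz":0,"fingers":1}
    - {"x":-37.6,"y":-9.3,"z":0.5,"rx":0,"ry":0,"rz":0,"fingers":1}
    - {"x":-53.4,"y":-20.9,"z":0.7,"rx":0,"ry":0,"rz":0,"fingers":1}
    - {"x":-65.6,"y":-36.2,"z":0.9,"rx":0,"ry":0,"rz":0,"fingers":1}
    - {"x":-73.4,"y":-54.1,"z":1.1,"rx":0,"ry":0,"rz":0,"fingers":1}
    - {"x":-76.3,"y":-73.5,"z":1.3,"rx":0,"ry":0,"rz":0,"fingers":1}
    - {"x":-74.2,"y":-92.9,"z":1.5,"rx":0,"ry":0,"rz":0,"fingers":1}
    - {"x":-67,"y":-111.1,"z":1.7,"rx":0,"ry":0,"rz":0,"fingers":1}
    - {"x":-55.4,"y":-126.9,"z":1.9,"rx":0,"ry":0,"rz":0,"fingers":1}
    - {"x":-40.2,"y":-139.1,"z":2.1,"rx":0,"ry":0,"rz":0,"fingers":1}
    - {"x":-22.2,"y":-146.9,"z":2.3,"rx":0,"ry":0,"rz":0,"fingers":1}
    - {"x":-2.9,"y":-149.9,"z":2.6,"rx":0,"ry":0,"rz":0,"fingers":1}
    - {"x":16.5,"y":-147.7,"z":2.8,"rx":0,"ry":0,"rz":0,"fingers":1}
    - {"x":34.8,"y":-140.6,"z":3.0,"rx":0,"ry":0,"rz":0,"fingers":1}
    - {"x":50.5,"y":-128.9,"z":3.2,"rx":0,"ry":0,"rz":0,"fingers":1}
    - {"x":62.7,"y":-113.7,"z":3.4,"rx":0,"ry":0,"rz":0,"fingers":1}
    - {"x":70.6,"y":-95.7,"z":3.6,"rx":0,"ry":0,"rz":0,"fingers":1}
    - {"x":73.5,"y":-76.4,"z":3.8,"rx":0,"ry":0,"rz":0,"fingers":1}
    - {"x":73.5,"y":-76.4,"z":3.8,"rx":0,"ry":0,"rz":0,"fingers":1}

```text
time_s: 17.0
tool_pos: [0.5502, 0.1695, 0.2121]
tool_rot: [180.0, -0.1, 48.9]
force: [0.9, 0.8, 0.6]
grip_width: 0.0234
grasp_force: 20.0
```

Request:
drive_tool:
  moves:
    - {"x":-2.2,"y":19.4,"z":0.2,"rx":0,"ry":0,"rz":0,"fingers":1}
    - {"x":-9.3,"y":37.7,"z":0.4,"rx":0,"ry":0,"rz":0,"fingers":1}
    - {"x":-20.9,"y":53.4,"z":0.6,"rx":0,"ry":0,"rz":0,"fingers":1}
    - {"x":-36.2,"y":65.6,"z":0.8,"rx":0,"ry":0,"rz":0,"fingers":1}
    - {"x":-54.1,"y":73.5,"z":1.0,"rx":0,"ry":0,"rz":0,"fingers":1}
    - {"x":-73.5,"y":76.4,"z":1.2,"rx":0,"ry":0,"rz":0,"fingers":1}
    - {"x":-92.9,"y":74.2,"z":1.5,"rx":0,"ry":0,"rz":0,"fingers":1}
    - {"x":-111.1,"y":67.1,"z":1.7,"rx":0,"ry":0,"rz":0,"fingers":1}
    - {"x":-126.9,"y":55.5,"z":1.9,"rx":0,"ry":0,"rz":0,"fingers":1}
    - {"x":-139.1,"y":40.2,"z":2.1,"rx":0,"ry":0,"rz":0,"fingers":1}
    - {"x":-146.9,"y":22.3,"z":2.3,"rx":0,"ry":0,"rz":0,"fingers":1}
    - {"x":-149.8,"y":2.9,"z":2.5,"rx":0,"ry":0,"rz":0,"fingers":1}
    - {"x":-147.7,"y":-16.5,"z":2.7,"rx":0,"ry":0,"rz":0,"fingers":1}
    - {"x":-140.5,"y":-34.7,"z":2.9,"rx":0,"ry":0,"rz":0,"fingers":1}
    - {"x":-128.9,"y":-50.5,"z":3.1,"rx":0,"ry":0,"rz":0,"fingers":1}
    - {"x":-113.7,"y":-62.7,"z":3.3,"rx":0,"ry":0,"rz":0,"fingers":1}
    - {"x":-95.7,"y":-70.5,"z":3.5,"rx":0,"ry":0,"rz":0,"fingers":1}
    - {"x":-76.4,"y":-73.5,"z":3.8,"rx":0,"ry":0,"rz":0,"fingers":1}
    - {"x":-57.0,"y":-71.3,"z":4.0,"rx":0,"ry":0,"rz":0,"fingers":1}
    - {"x":-38.7,"y":-64.2,"z":4.2,"rx":0,"ry":0,"rz":0,"fingers":1}

```text
time_s: 19.5
tool_pos: [0.474, 0.1821, 0.2078]
tool_rot: [-179.9, 0.2, 49.0]
force: [-2.9, 1.3, 2.3]
grip_width: 0.0236
grasp_force: 20.0
```

Request:
drive_tool:
  moves:
    - {"x":15.7,"y":11.7,"z":0.2,"rx":0,"ry":0,"rz":0,"fingers":1}
    - {"x":27.9,"y":26.9,"z":0.4,"rx":0,"ry":0,"rz":0,"fingers":1}
    - {"x":35.8,"y":44.9,"z":0.6,"rx":0,"ry":0,"rz":0,"fingers":1}
    - {"x":38.7,"y":64.2,"z":0.8,"rx":0,"ry":0,"rz":0,"fingers":1}
    - {"x":38.7,"y":64.2,"z":0.8,"rx":0,"ry":0,"rz":0,"fingers":1}

```text
time_s: 20.12
tool_pos: [0.5513, 0.1681, 0.2074]
tool_rot: [179.9, -0.1, 48.8]
force: [3.0, 2.8, 0.2]
grip_width: 0.0231
grasp_force: 20.0
```

Two turns done without reaching the stop. Advancing carefully from here.

Request:
drive_tool:
  moves:
    - {"x":-0.5,"y":9.8,"z":0.1,"rx":0,"ry":0,"rz":0,"fingers":1}
    - {"x":-2.2,"y":19.4,"z":0.2,"rx":0,"ry":0,"rz":0,"fingers":1}
    - {"x":-5.1,"y":28.8,"z":0.3,"rx":0,"ry":0,"rz":0,"fingers":1}
    - {"x":-9.3,"y":37.7,"z":0.4,"rx":0,"ry":0,"rz":0,"fingers":1}
    - {"x":-9.3,"y":37.7,"z":0.4,"rx":0,"ry":0,"rz":0,"fingers":1}

```text
time_s: 20.75
tool_pos: [0.5721, 0.1371, 0.207]
tool_rot: [179.9, -0.0, 48.9]
force: [3.9, 2.3, 1.6]
grip_width: 0.0233
grasp_force: 20.0
```

```bash
python3 - <<'E'
import numpy as np
# rows relative to the pose at crank angle 30 deg past 2.0 turns; then table in 5-deg steps
R=74.94;b=1.124
f=lambda th:np.array([R*(np.cos(np.radians(b-th))-np.cos(np.radians(b))),R*(-np.sin(np.radians(b-th))+np.sin(np.radians(b)))])
for th in range(30,186,5): print(th,f(th).round(1))
E
```

```text
30 [-9.3 37.7]
35 [-12.7  43.2]
40 [-16.6  48.5]
45 [-20.9  53.4]
50 [-25.6  57.9]
55 [-30.7  62. ]
60 [-36.2  65.6]
65 [-41.9  68.8]
70 [-47.9  71.4]
75 [-54.1  73.5]
80 [-60.5  75. ]
85 [-66.9  76. ]
90 [-73.5  76.4]
95 [-80.   76.2]
100 [-86.5  75.5]
105 [-92.9  74.2]
110 [-99.2  72.4]
115 [-105.3   70. ]
120 [-111.1   67.1]
125 [-116.7   63.7]
130 [-122.    59.8]
135 [-126.9   55.5]
140 [-131.4   50.8]
145 [-135.5   45.6]
150 [-139.1   40.2]
155 [-142.2   34.5]
160 [-144.8   28.5]
165 [-146.9   22.3]
170 [-148.5   15.9]
175 [-149.4    9.5]
180 [-149.9    2.9]
185 [-149.7   -3.6]
```

Request:
drive_tool:
  moves:
    - {"x":-7.3,"y":10.8,"z":0.1,"rx":0,"ry":0,"rz":0,"fingers":1}
    - {"x":-16.3,"y":20.2,"z":0.3,"rx":0,"ry":0,"rz":0,"fingers":1}
    - {"x":-26.9,"y":27.9,"z":0.4,"rx":0,"ry":0,"rz":0,"fingers":1}
    - {"x":-26.9,"y":27.9,"z":0.4,"rx":0,"ry":0,"rz":0,"fingers":1}

```text
time_s: 21.25
tool_pos: [0.5752, 0.0991, 0.2067]
tool_rot: [179.9, -0.0, 49.0]
force: [4.4, 3.1, 0.8]
grip_width: 0.0234
grasp_force: 20.0
```

Request:
drive_tool:
  moves:
    - {"x":-5.7,"y":3.2,"z":0.1,"rx":0,"ry":0,"rz":0,"fingers":1}
    - {"x":-11.7,"y":5.8,"z":0.1,"rx":0,"ry":0,"rz":0,"fingers":1}
    - {"x":-17.9,"y":7.9,"z":0.2,"rx":0,"ry":0,"rz":0,"fingers":1}
    - {"x":-17.9,"y":7.9,"z":0.2,"rx":0,"ry":0,"rz":0,"fingers":1}

```text
time_s: 21.75
tool_pos: [0.5713, 0.0914, 0.2081]
tool_rot: [-179.9, -1.0, 49.4]
force: [10.9, 19.6, -1.6]
grip_width: 0.023
grasp_force: 20.0
```

Force jumped to 22 N against the motion at about 2.19 turns, inside the expected 2–2.5. Checking that this is the stop.

```bash
python3 - <<'E'
from cell import vision,sensors
import cv2,numpy as np
c=vision.read_camera("scene"); np.savez("scene4.npz",**c)
s=c["image"][:,:,::-1];s0=np.load("scene0.npz")["image"][:,:,::-1]
r=lambda im,x,y,w,h,k:cv2.resize(im[y:y+h,x:x+w],None,fx=k,fy=k,interpolation=cv2.INTER_CUBIC)
cv2.imwrite("pics/c6.png",np.hstack([r(s,205,190,80,110,5),r(s0,205,190,80,110,5)]))
o=sensors.get_obs();p=o["tool_pos"][:2]-[.501,.1123];print(o["tool_pos"],o["tool_rot"],o["force"],np.degrees(np.arctan2(p[1],p[0])),np.hypot(*p))
E
```

```text
[0.57135336 0.09141118 0.20804605] [-179.92072225   -0.95113193   49.46047801] [11.15692739 18.75123865 -1.59527951] -16.53683515584252 0.07338895106076036
```

View pics/c6.png

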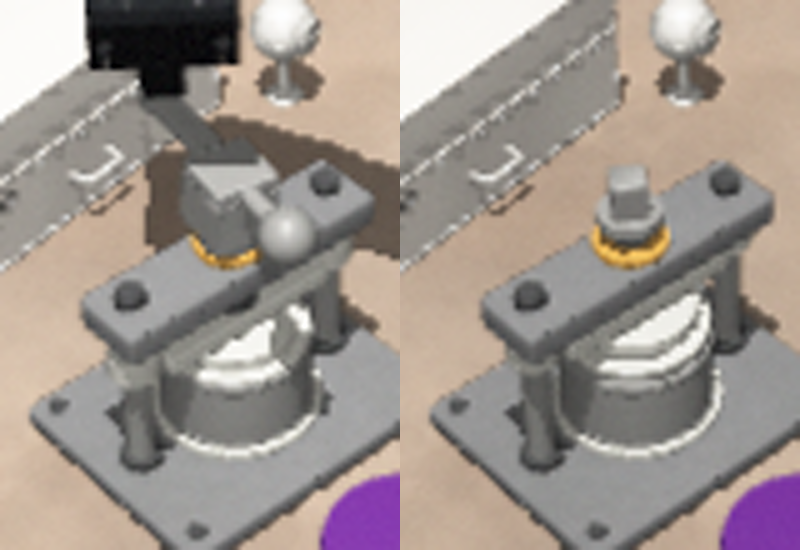

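Crop: the lid's flange has gone down towards the rim (left, (245,370)) compared with the start (right, (650,370)), and the hub/collar now sits at the brass bush. Pushing a bit harder to confirm it's a dead stop and not just lid resistance.

Request:
drive_tool:
  moves:
    - {"x":0,"y":0,"z":0,"rx":0,"ry":0,"rz":0,"fingers":1}
    - {"x":-4.5,"y":1,"z":0,"rx":0,"ry":0,"rz":0,"fingers":1}
    - {"x":-9,"y":2,"z":0,"rx":0,"ry":0,"rz":0,"fingers":1}
    - {"x":-9,"y":2,"z":0,"rx":0,"ry":0,"rz":0,"fingers":1}
  force: 40

```text
time_s: 22.3
tool_pos: [0.5698, 0.0886, 0.2091]
tool_rot: [-180.0, -1.6, 49.7]
force: [18.7, 27.7, -7.0]
grip_width: 0.0227
grasp_force: 39.9
```

```bash
python3 - <<'E'
from cell import vision,sensors
import numpy as np
o=sensors.get_obs();p=o["tool_pos"][:2]-[.501,.1123];print(o["tool_pos"],o["tool_rot"],o["force"],np.degrees(np.arctan2(p[1],p[0])),np.hypot(*p))
E
```

```text
[0.56984073 0.08861899 0.20910564] [-179.98699693   -1.60149251   49.66130541] [18.73707755 27.72692347 -6.97913152] -18.98307067639804 0.07279997328869911
```

Only about 2° of extra movement at 33 N, and the tool tilted with it. That is socket play, so it's a dead stop at θ≈67°. Winding back one full turn, plus the socket play.

Request:
drive_tool:
  moves:
    - {"x":9,"y":-2,"z":0,"rx":0,"ry":0,"rz":0,"fingers":1}
    - {"x":26.9,"y":-9.9,"z":0,"rx":0,"ry":0,"rz":0,"fingers":1}
    - {"x":42.2,"y":-22.1,"z":-0.3,"rx":0,"ry":0,"rz":0,"fingers":1}
    - {"x":53.8,"y":-37.8,"z":-0.5,"rx":0,"ry":0,"rz":0,"fingers":1}
    - {"x":60.9,"y":-56.1,"z":-0.7,"rx":0,"ry":0,"rz":0,"fingers":1}
    - {"x":63.1,"y":-75.5,"z":-0.9,"rx":0,"ry":0,"rz":0,"fingers":1}
    - {"x":60.2,"y":-94.8,"z":-1.1,"rx":0,"ry":0,"rz":0,"fingers":1}
    - {"x":52.3,"y":-112.8,"z":-1.3,"rx":0,"ry":0,"rz":0,"fingers":1}
    - {"x":40.1,"y":-128,"z":-1.5,"rx":0,"ry":0,"rz":0,"fingers":1}
    - {"x":24.4,"y":-139.7,"z":-1.7,"rx":0,"ry":0,"rz":0,"fingers":1}
    - {"x":6.1,"y":-146.8,"z":-1.9,"rx":0,"ry":0,"rz":0,"fingers":1}
    - {"x":-13.3,"y":-149,"z":-2.1,"rx":0,"ry":0,"rz":0,"fingers":1}
    - {"x":-32.6,"y":-146,"z":-2.3,"rx":0,"ry":0,"rz":0,"fingers":1}
    - {"x":-50.6,"y":-138.2,"z":-2.5,"rx":0,"ry":0,"rz":0,"fingers":1}
    - {"x":-65.8,"y":-126,"z":-2.7,"rx":0,"ry":0,"rz":0,"fingers":1}
    - {"x":-77.4,"y":-110.2,"z":-2.9,"rx":0,"ry":0,"rz":0,"fingers":1}
    - {"x":-84.6,"y":-92,"z":-3.1,"rx":0,"ry":0,"rz":0,"fingers":1}
    - {"x":-86.7,"y":-72.6,"z":-3.4,"rx":0,"ry":0,"rz":0,"fingers":1}
    - {"x":-86.7,"y":-72.6,"z":-3.4,"rx":0,"ry":0,"rz":0,"fingers":1}
  force: 20

```text
time_s: 24.68
tool_pos: [0.4512, 0.0519, 0.2092]
tool_rot: [-180.0, 0.4, 48.9]
force: [-6.5, -7.5, 9.3]
grip_width: 0.0232
grasp_force: 20.0
```

```bash
python3 - <<'E'
from cell import sensors
import numpy as np
o=sensors.get_obs();p=o["tool_pos"][:2]-[.501,.1123];print(o["tool_pos"],o["tool_rot"],o["force"],np.degrees(np.arctan2(p[1],p[0])),np.hypot(*p))
E
```

```text
[0.45120022 0.05187913 0.20920698] [-179.99745963    0.35670696   48.85559728] [-6.45471856 -7.45252976  9.29726544] -129.49585230774696 0.07829878177653969
```

Request:
drive_tool:
  moves:
    - {"x":1,"y":19.4,"z":-1,"rx":0,"ry":0,"rz":0,"fingers":1}
    - {"x":8.7,"y":37.3,"z":-1.4,"rx":0,"ry":0,"rz":0,"fingers":1}
    - {"x":20.9,"y":52.6,"z":-1.6,"rx":0,"ry":0,"rz":0,"fingers":1}
    - {"x":36.7,"y":64.2,"z":-1.8,"rx":0,"ry":0,"rz":0,"fingers":1}
    - {"x":54.9,"y":71.3,"z":-2,"rx":0,"ry":0,"rz":0,"fingers":1}
    - {"x":74.3,"y":73.5,"z":-2.2,"rx":0,"ry":0,"rz":0,"fingers":1}
    - {"x":93.7,"y":70.6,"z":-2.4,"rx":0,"ry":0,"rz":0,"fingers":1}
    - {"x":109.3,"y":64,"z":-2.6,"rx":0,"ry":0,"rz":0,"fingers":1}
    - {"x":109.3,"y":64,"z":-2.6,"rx":0,"ry":0,"rz":0,"fingers":1}

```text
time_s: 25.8
tool_pos: [0.5728, 0.0979, 0.2118]
tool_rot: [180.0, -0.1, 49.2]
force: [2.4, -0.5, -1.5]
grip_width: 0.0233
grasp_force: 20.0
```

```bash
python3 - <<'E'
from cell import sensors
import numpy as np
o=sensors.get_obs();p=o["tool_pos"][:2]-[.501,.1123];print(o["tool_pos"],o["tool_rot"],o["force"],np.degrees(np.arctan2(p[1],p[0])),np.hypot(*p))
E
```

```text
[0.57284726 0.09785007 0.21182698] [ 1.79998522e+02 -9.53093249e-02  4.91976151e+01] [ 2.44839711 -0.51879784 -1.51448301] -11.371629367558747 0.07328593772383993
```

Wound back 360° past the play. Releasing straight up.

Request:
drive_tool:
  moves:
    - {"x":0,"y":0,"z":0,"rx":0,"ry":0,"rz":0,"fingers":-1}
    - {"x":0,"y":0,"z":0,"rx":0,"ry":0,"rz":0,"fingers":-1}
    - {"x":0,"y":0,"z":0,"rx":0,"ry":0,"rz":0,"fingers":-1}
    - {"x":0,"y":0,"z":0,"rx":0,"ry":0,"rz":0,"fingers":-1}
    - {"x":0,"y":0,"z":-20,"rx":0,"ry":0,"rz":0,"fingers":-1}
    - {"x":0,"y":0,"z":-60,"rx":0,"ry":0,"rz":0,"fingers":-1}
    - {"x":0,"y":0,"z":-110,"rx":0,"ry":0,"rz":0,"fingers":-1}
    - {"x":0,"y":0,"z":-110,"rx":0,"ry":0,"rz":0,"fingers":-1}

```text
time_s: 26.8
tool_pos: [0.5748, 0.097, 0.328]
tool_rot: [179.6, -0.4, 49.1]
force: [0.3, 0.4, 0.3]
grip_width: 0.0859
grasp_force: 0.0
```

```bash
python3 - <<'E'
from cell import vision,sensors
import cv2,numpy as np
c=vision.read_camera("scene"); np.savez("scene5.npz",**c)
s=c["image"][:,:,::-1];s4=np.load("scene4.npz")["image"][:,:,::-1]
r=lambda im,x,y,w,h,k:cv2.resize(im[y:y+h,x:x+w],None,fx=k,fy=k,interpolation=cv2.INTER_CUBIC)
cv2.imwrite("pics/c7.png",np.hstack([r(s,205,190,80,110,5),r(s4,205,190,80,110,5)]))
o=sensors.get_obs();print(o["tool_pos"],o["force"],o["time_s"])
E
```

```text
[0.57384822 0.09645257 0.32528074] [ 0.25764893 -0.23186949 -0.57900431] 26.85
```

View pics/c7.png

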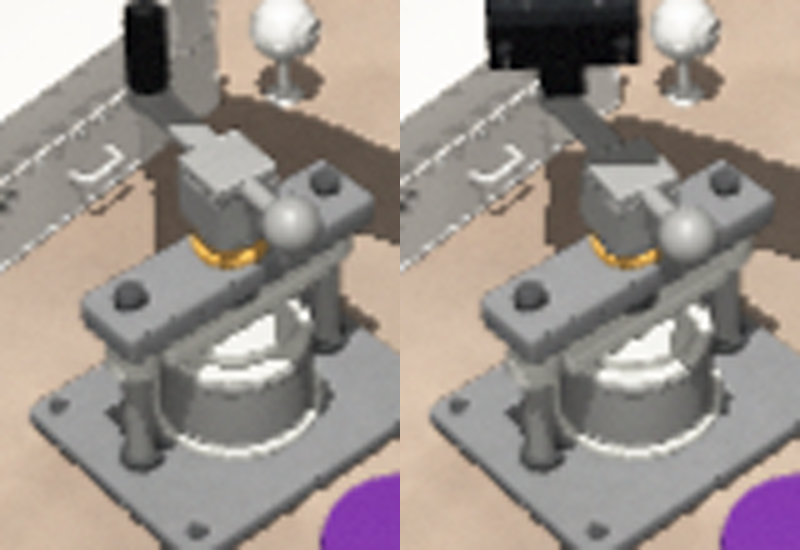

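Crop: the crank stands on the screw about 5 mm higher than at the stop (ball (292,222) vs (688-400,232)). The lid stays down on the tin, and nothing nearby has moved. Handing in.

```bash
python3 -c "
from cell import workorder
print(workorder.sign_off())"
```

```text
the job is handed in; nothing more can be done
None
```

I fitted the crank and wound it clockwise about 2.2 turns until it stopped hard. I then wound back one full turn and left the crank on the screw. The last picture shows the lid down and the tin in place, though I judged the stop by the force at the grip, not by measuring the screw's height.

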